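# Start up the microscope's control box

### The job

Start up the microscope from its control box with the fingertips, grasping nothing: press the round key (mains), then the square key (lamp), then the single bar-shaped key (camera), in that order, each with a light push straight down until it is fully home and stays down. Leave the plus-shaped key up, and do not shift or lift the slide box, dish, jar or bottle standing around it; finish with the hand clear.

Things in the scene. Friction and masses are not known exactly. Their poses are not given: they have to be found in the camera images.
- console: The microscope's control box, a white fixed housing 140 x 280 mm, 45 mm high, with a black display strip along the far part of its top. Origin: centre of its underside, on the bench; x across its 140 mm depth, y along its width, z up. Four key modules sit in a row along y at x = -25 mm, at y = -96, -32, 32 and 96 mm; which key sits where changes.
- round_module: The square grey bezel plate, 52 x 52 mm and 4 mm thick, fixed on the box's deck, that carries the round key. Origin: centre of its underside, 45 mm above the bench; axes as the box's.
- round_top (a point): Centre of the top face of the round key: a round disc 28 mm in diameter, white and springy. The face is flat, 65 mm above the bench (16 mm above its bezel) while the key is up and 57 mm above the bench when it is fully home; this point moves with the key. Axes as the box's.
- round_key (a joint): How far the round key has been pushed straight down, m: 0 up, 0.008 at its stop. About 3 N moves it; it has no return spring and stays where it is left. Its cap is cushioned: it gives about 1 mm for each 4 N on it and springs back, so its top sinks some 1 mm before the key moves, and further once the key is at its stop.
- square_module: The square grey bezel plate, 52 x 52 mm and 4 mm thick, fixed on the box's deck, that carries the square key. Origin: centre of its underside, 45 mm above the bench; axes as the box's.
- square_top (a point): Centre of the top face of the square key: a square cap 26 x 26 mm, white and springy. The face is flat, 65 mm above the bench (16 mm above its bezel) while the key is up and 57 mm above the bench when it is fully home; this point moves with the key. Axes as the box's.
- square_key (a joint): How far the square key has been pushed straight down, m: 0 up, 0.008 at its stop. About 3 N moves it; it has no return spring and stays where it is left. Its cap is cushioned: it gives about 1 mm for each 4 N on it and springs back, so its top sinks some 1 mm before the key moves, and further once the key is at its stop.
- bar_module: The square grey bezel plate, 52 x 52 mm and 4 mm thick, fixed on the box's deck, that carries the bar key. Origin: centre of its underside, 45 mm above the bench; axes as the box's.
- bar_top (a point): Centre of the top face of the bar key: a single narrow bar 34 x 12 mm, its long side along the box's x axis (across the row), white and springy. The face is flat, 65 mm above the bench (16 mm above its bezel) while the key is up and 57 mm above the bench when it is fully home; this point moves with the key. Axes as the box's.
- bar_key (a joint): How far the bar key has been pushed straight down, m: 0 up, 0.008 at its stop. About 3 N moves it; it has no return spring and stays where it is left. Its cap is cushioned: it gives about 1 mm for each 4 N on it and springs back, so its top sinks some 1 mm before the key moves, and further once the key is at its stop.
- cross_module: The square grey bezel plate, 52 x 52 mm and 4 mm thick, fixed on the box's deck, that carries the cross key. Origin: centre of its underside, 45 mm above the bench; axes as the box's.
- cross_top (a point): Centre of the top face of the cross key: a plus-shaped cap 34 x 34 mm with arms 11 mm wide, white and springy. The face is flat, 65 mm above the bench (16 mm above its bezel) while the key is up and 57 mm above the bench when it is fully home; this point moves with the key. Axes as the box's.
- cross_key (a joint): How far the cross key has been pushed straight down, m: 0 up, 0.008 at its stop. About 3 N moves it; it has no return spring and stays where it is left. Its cap is cushioned: it gives about 1 mm for each 4 N on it and springs back, so its top sinks some 1 mm before the key moves, and further once the key is at its stop.
- slide_box: Bystander: loose open wooden slide box, 100 x 140 mm, 32 mm high, with glass slides standing in it. Origin: centre of its underside.
- jar: Bystander: loose glass specimen jar, 44 mm in diameter, 65 mm high, upright. Origin: centre of its underside.
- dropper: Bystander: loose amber bottle, 30 mm in diameter, 70 mm high, upright. Origin: centre of its underside.
- dish: Bystander: loose covered glass dish, 91 mm in diameter, 16 mm high. Origin: centre of its underside.

How it is judged:
By the outcome, as a careful person would: the job done as asked, in the order asked, and still so for the second after the job is handed in, with the robot touching nothing.
It also fails if it takes over 51 s, if anything falls off the work surface, if the arm or the gripper's body presses on something with over 40 N, if the wrist force passes 120 N, or if a joint passes its speed limit or range.

### The arm

A 7-joint arm with a two-finger parallel gripper is mounted at the origin on the work surface. World frame = base frame: x ahead of the robot, y to its left, z up, the work surface at z = 0. Lengths are in m, angles in rad, forces in N, time in s.
With the tool pointing down it reaches from about 0.4 to 0.875 m from the base axis. Payload 19.3 kg.
Tool frame: the origin (TCP) lies between the finger pads; the fingertips stand 17 mm ahead of it and the grasp point (between the pads) lies 2 mm behind it; z points along the fingers, x is the direction in which the jaws open and shut, and the axes are right-handed (so a half turn about z gives the same grasp; the last joint's range is limited). The gripper opens to 85 mm and grips with 20 to 120 N. Pads are 22 mm wide; open, the fingers measure 114 mm over their backs; the gripper's body (76 mm by 85 mm) begins 54 mm behind the grasp point. The pads swing forward as they close: fully open they stand 13 mm farther back than shut.
Start: joints at [1.202, 0.521, -0.036, 1.599, 0.021, 1.021, -0.113], TCP at [0.184, -0.597, 0.248] pointing down, gripper open.
Joint ranges: [-2.91, 2.91], [-0.3, 2.13], [-1.5, 1.42], [0.17, 2.43], [-1.26, 4.41], [0.16, 1.93], [-2.52, 2.52]. Speed limits (rad/s): [1.89, 1.89, 2.39, 2.39, 3.01, 3.01, 3.01].

### API

Orientations are given as [roll, pitch, yaw] about the fixed x, y, z axes, in that order (R = Rz(yaw) Ry(pitch) Rx(roll)).
In Python, from workcell import bot gives the robot as it stands. The module is installed in compiled form; this text tells all that it offers.
- The arm moves only by the tool arm_command, never from a script. Its argument "targets" is a list of rows, each a list of 6 numbers: the shift along the tool's x, y, z in mm, then the turn, a rotation vector about the tool's x, y, z in degrees. In form: [[x, y, z, wx, wy, wz], ...]. A call has 1 to 8 rows; each row shifts and turns the pose as measured when the row begins, along the tool's axes as they then stand; what a row does not reach is not made up. A row lasts 1/10 s, in which the tool goes at most 50 mm and 8.59 degrees, less where a joint would pass 70% of its speed; a pose out of reach is approached as far as the arm can. A call is refused whole if a number of a shift passes 50 or a number of a turn 8.59, either way. A call with a gripper value outside its range is refused whole. "grip" is the opening in per cent of the stroke, from 0 (shut) to 100 (fully open), set as the call begins (left out, the last holds). The fingers move at their own pace and stop on an object; "grip_force" is the grip in N (left out, the last holds). Time passes only in rows, so rows that do not move let the fingers close. It gives the time, the measured TCP pose, the force and the opening at its end, in the units of the state.
- bot.observe(): the state, without advancing time (a new reading comes with each control period).
- bot.grab_frame(name): name is "scene" or "top"; returns a dict with "color" (420x560x3 uint8, red, green, blue), "depth" (420x560 float32, m along the optical axis (not along the pixel's ray), 0 where there is no reading), "fov_y" (degrees; the focal length in pixels is half the picture's height over the tangent of half this angle, whatever the lens; pixels are square), "cx", "cy" (the principal point, pixels), "R" (3x3) and "t" (3): a world point X has camera coordinates R X + t. Camera axes: x right, y down, z forward; pixel columns grow to the right and rows downward; lengths in m; the calibration is good to about 2 mm. A picture is of the moment at which its call begins.
- bot.job_done(): hands the job in, once; it reports no verdict.
The state is a dict: "clock": time; "qpos": joint angles; "qd": joint speeds; "joint_efforts": joint torques, N m; "position": TCP position; "tool_rot": TCP orientation; "force": force on the tool from outside, world axes, zero at the start; "moment": the same for the moment, N m; "grip_width": finger opening in m.
Only numpy, scipy, OpenCV 4.12 (cv2) and the standard library are available. Lean on these libraries where they do the work, as an engineer would, in place of code of your own. Each camera call takes 0.05 s, during which the arm holds its last target. There are 200 camera calls.

## Working session

There is one attempt and no reset: what is moved stays moved. The work goes in short steps, Python scripts to look and compute and a tool call to move; the robot and the scene stay as the last step left them, time stands still between calls to the robot, and variables do not carry over. Pictures are saved under pics/ and viewed, about 8 in all and at most 12, crops included, and the job is handed in when it is done.

Besides the shell and the picture viewer there is one more tool, called after ">>>" as name(argument=value, ...) on one line, values as JSON. arm_command: Moves the arm, as the interface text tells. Its arguments: {"type":"object","properties":{"targets":{"type":"array"},"grip":{"type":"number"},"grip_force":{"type":"number"}},"required":["targets"]}

```bash
mkdir -p pics; cat > h.py <<'E'
import numpy as np, cv2
from workcell import bot
def world(f,u,v,z=None):
    F=f["color"].shape[0]/2/np.tan(np.radians(f["fov_y"])/2)
    d=np.array([(u-f["cx"])/F,(v-f["cy"])/F,1.]); R,t=np.array(f["R"]),np.array(f["t"])
    c=-R.T@t; r=R.T@d
    s=f["depth"][int(round(v)),int(round(u))] if z is None else (z-c[2])/r[2]
    return c+s*r
E
python3 - <<'E'
from h import *
import pickle
for n in("top","scene"):
    f=bot.grab_frame(n); pickle.dump(f,open(n+".pkl","wb"))
    cv2.imwrite(f"pics/{n}0.png",cv2.resize(f["color"][:,:,::-1],None,fx=1.4,fy=1.4))
print(bot.observe())
E
```

```text
{'clock': 0.1, 'qpos': array([ 1.20181027,  0.52197127, -0.03631208,  1.59991974,  0.02121577,
        1.02106057, -0.11278785]), 'qd': array([-0.00041186, -0.001207  ,  0.00122707, -0.00089711,  0.0009244 ,
        0.00082314,  0.00044435]), 'joint_efforts': array([ 4.67274818e-03, -9.28479838e+01,  1.98403940e+00, -3.70535374e+01,
        1.81723834e-02,  5.28149088e-03,  3.62998804e-06]), 'position': array([ 0.18385778, -0.59707463,  0.24778413]), 'tool_rot': array([ 3.14150608e+00,  9.69764194e-04, -1.27201478e+00]), 'force': array([ 0.05449168,  0.02183219, -0.54087142]), 'moment': array([-0.04589444, -0.04037909, -0.03654954]), 'grip_width': 0.08552861135032555}
```

View pics/top0.png

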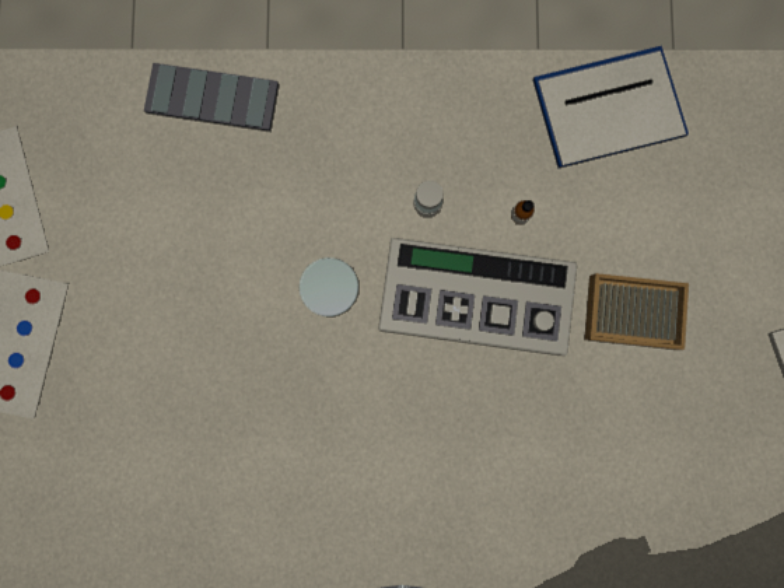

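View pics/scene0.png

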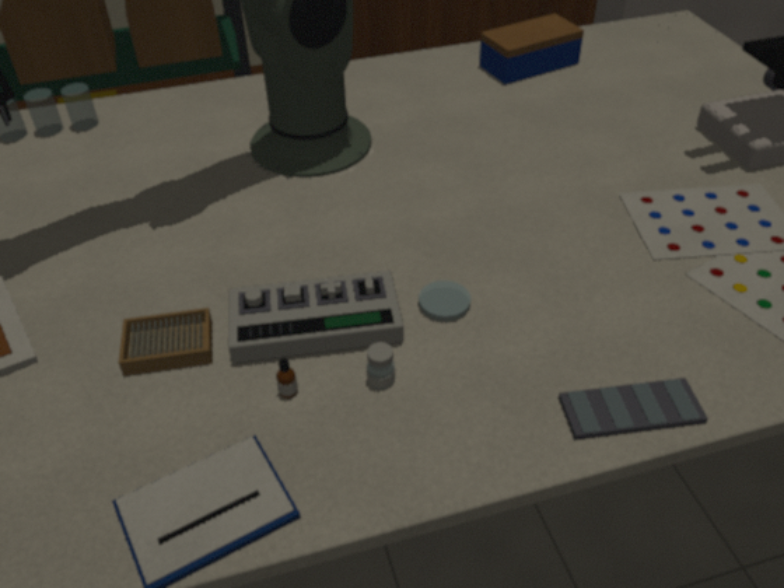

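The top view shows the console with, left to right, bar (412,302), cross (455,309), square (499,315) and round (543,321). The dish is to the left, the slide box to the right, and the jar and bottle are beyond the box. I'll enlarge the keys next.

```bash
python3 - <<'E'
from h import *
import pickle
f=pickle.load(open("top.pkl","rb"))
c=f["color"][165:255,265:415,::-1]
cv2.imwrite("pics/crop0.png",cv2.resize(c,None,fx=5,fy=5,interpolation=cv2.INTER_CUBIC))
for n,u,v in(("bar",412,302),("cross",455,309),("sq",499,315),("round",543.5,321)):
    print(n,world(f,u/1.4,v/1.4),world(f,u/1.4,v/1.4,.065))
# white cap pixels: by depth height
H,W=f["depth"].shape
P=np.array([[world(f,u,v) if f["depth"][v,u]>0 else [0,0,0] for u in range(265,415)] for v in range(165,255)])
m=((P[...,2]>.059)&(P[...,2]<.075)).astype(np.uint8)
n,l,s,ct=cv2.connectedComponentsWithStats(m)
for i in range(1,n):
    if s[i,4]>20:
        print("cap",ct[i]+[265,165],s[i,4],P[l==i].mean(0),np.ptp(P[l==i],axis=0))
E
```

```text
bar [ 0.55952553 -0.01506128  0.06657333] [ 0.55965423 -0.01511101  0.065     ]
cross [ 0.54974437 -0.077121    0.06382351] [ 0.54966098 -0.07700416  0.065     ]
sq [ 0.54111056 -0.14017781  0.06532296] [ 0.54113043 -0.14023222  0.065     ]
round [ 0.53263593 -0.20416387  0.06461281] [ 0.53261571 -0.2040716   0.065     ]
cap [294.12 216.16] 100 [ 0.5587538  -0.01477338  0.06512474] [0.0329618  0.01422684 0.00921179]
cap [325.40506329 220.39873418] 158 [ 0.55029923 -0.07781246  0.06509629] [0.03426465 0.03411491 0.01177774]
cap [356.84023669 224.65088757] 169 [ 0.5418293  -0.14103605  0.06519842] [0.02628544 0.02860146 0.01011324]
cap [388.39215686 228.99346405] 153 [ 0.53320563 -0.20441534  0.06510119] [0.02450955 0.02704097 0.00991009]
```

View pics/crop0.png

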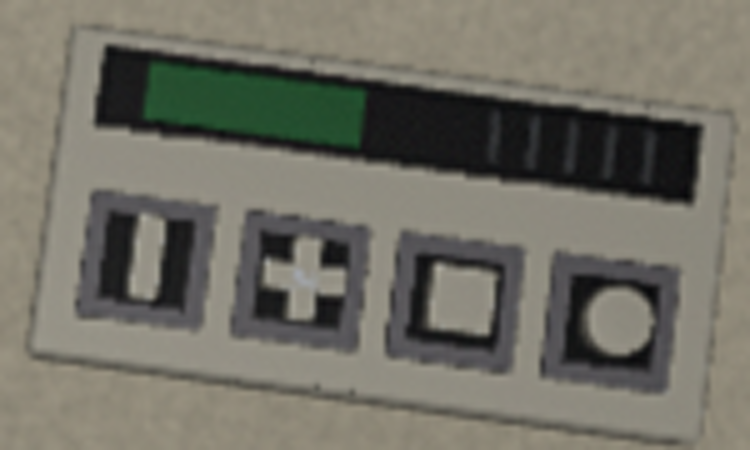

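Heights (65 mm), spacing (64 mm) and cap sizes all match the spec, and the box yaw is about -7.7°. I'm moving with the fingers shut and the tool's x axis turning onto the box's x.

>>> arm_command(targets=[[-23,-39,0,0,0,-8.1],[-18,-41,0,0,0,-8.1],[-12,-43,0,0,0,-8.1],[-5,-45,0,0,0,-8.1],[1,-45,0,0,0,-8.1],[7,-44,0,0,0,-8.1],[13,-43,0,0,0,-8.1],[19,-41,0,0,0,-8.1]], grip=0, grip_force=40)

```text
clock: 0.9
position: [0.4209, -0.3184, 0.2452]
tool_rot: [-3.141, 0.005, -0.109]
force: [0.6, -0.4, 0.3]
grip_width: -0.0003
```

```bash
cat >> h.py <<'E'
from scipy.spatial.transform import Rotation as Ro
K={"round":(.5332,-.2044),"square":(.5416,-.1409),"bar":(.5588,-.0148)}
def go(k,z,yaw=-7.66):
    o=bot.observe(); A=Ro.from_euler("xyz",o["tool_rot"]); B=Ro.from_euler("xyz",[180,0,yaw],degrees=True)
    p=o["position"]
    print(o["clock"],"pos",p.round(4),"F",np.round(o["force"],1),"grip",round(o["grip_width"],4))
    print("shift mm",(A.inv().apply(np.r_[K[k],z]-p)*1e3).round(1),"turn",(A.inv()*B).as_rotvec(degrees=True).round(2),"qd",np.abs(o["qd"]).max().round(3))
E
python3 -c "from h import *;go('round',.13)"
```

```text
0.9 pos [ 0.4209 -0.3184  0.2452] F [ 0.6 -0.4  0.3] grip -0.0003
shift mm [  99.7 -125.5  114.7] turn [-0.01  0.27  1.4 ] qd 0.538
```

>>> arm_command(targets=[[25,-31,20,0,0.2,1.4],[25,-31,25,0,0,0],[25,-31,25,0,0,0],[20,-25,25,0,0,0],[5,-7,15,0,0,0],[0,0,0,0,0,0]])

```text
clock: 1.5
position: [0.5423, -0.1958, 0.131]
tool_rot: [-3.14, -0.0, -0.121]
force: [-0.7, -1.2, -0.3]
grip_width: 0.0002
```

```bash
python3 - <<'E'
from h import *
go('round',.092)
for n,(a,b,c,d) in dict(top=(120,300,220,460),scene=(120,290,140,340)).items():
    f=bot.grab_frame(n); cv2.imwrite(f"pics/{n}1.png",cv2.resize(f["color"][a:b,c:d,::-1],None,fx=3,fy=3,interpolation=cv2.INTER_CUBIC))
E
```

```text
1.5 pos [ 0.5423 -0.1958  0.131 ] F [-0.7 -1.2 -0.3] grip 0.0002
shift mm [-8.   9.7 38.9] turn [-0.1  -0.02  0.73] qd 0.018
```

View pics/scene1.png

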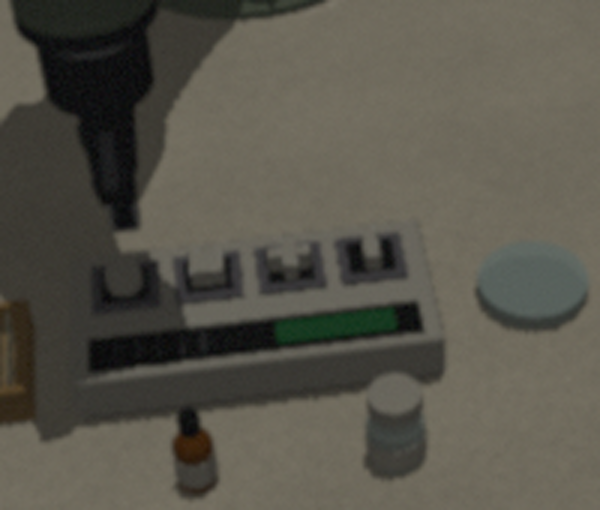

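The shut fingertips (crop 125,225) hover above the round key (crop 125,280). I'm correcting the 8–10 mm offset and lowering.

>>> arm_command(targets=[[-8,10,15,0,0,0.7],[0,0,15,0,0,0],[0,0,8,0,0,0],[0,0,0,0,0,0],[0,0,0,0,0,0]])

```text
clock: 2.1
position: [0.5327, -0.212, 0.0978]
tool_rot: [3.139, -0.008, -0.142]
force: [-0.1, -0.4, -0.8]
grip_width: 0.0003
```

```bash
python3 -c "from h import *;go('round',.084)"
```

```text
2.1 pos [ 0.5327 -0.212   0.0978] F [-0.1 -0.4 -0.8] grip 0.0003
shift mm [-0.7 -7.6 13.7] turn [ 0.14 -0.44 -0.45] qd 0.003
```

>>> arm_command(targets=[[0,-5,4,0,-0.4,-0.4],[0,0,2,0,0,0],[0,0,0,0,0,0]])

```text
clock: 2.4
position: [0.5344, -0.2063, 0.0924]
tool_rot: [3.139, -0.002, -0.133]
force: [-0.2, -0.7, -0.6]
grip_width: -0.0001
```

```bash
python3 -c "from h import *;go('round',.084)"
```

```text
2.4 pos [ 0.5344 -0.2063  0.0924] F [-0.2 -0.7 -0.6] grip -0.0001
shift mm [-1.5 -1.8  8.4] turn [ 0.15 -0.1   0.02] qd 0.009
```

Within 2 mm, so I'm going down to contact in small rows.

>>> arm_command(targets=[[-1,-1,3,0,0,0],[0,0,3,0,0,0],[0,0,2,0,0,0],[0,0,2,0,0,0],[0,0,0,0,0,0]])

```text
clock: 2.9
position: [0.5337, -0.2049, 0.0817]
tool_rot: [3.139, -0.002, -0.133]
force: [-0.5, 0.2, 1.5]
grip_width: -0.0
```

>>> arm_command(targets=[[0,0,2,0,0,0],[0,0,2,0,0,0],[0,0,2,0,0,0],[0,0,1,0,0,0],[0,0,0,0,0,0]])

```text
clock: 3.4
position: [0.5338, -0.2049, 0.0744]
tool_rot: [3.139, -0.002, -0.133]
force: [-0.6, 0.9, 1.9]
grip_width: -0.0
```

>>> arm_command(targets=[[0,0,1,0,0,0],[0,0,1,0,0,0],[0,0,0,0,0,0]])

```text
clock: 3.7
position: [0.5338, -0.2049, 0.0725]
tool_rot: [3.139, -0.002, -0.133]
force: [-1.6, 1.5, 6.1]
grip_width: 0.0001
```

>>> arm_command(targets=[[0,0,1,0,0,0],[0,0,0.5,0,0,0],[0,0,0,0,0,0]])

```text
clock: 4.0
position: [0.5339, -0.205, 0.0716]
tool_rot: [3.139, -0.003, -0.133]
force: [-3.0, 1.0, 9.7]
grip_width: -0.0004
```

The force is rising at 4 N/mm to 9.7 N, so the round key is on its stop. Lifting off.

>>> arm_command(targets=[[0,0,-10,0,0,0],[0,0,-15,0,0,0],[0,-20,-10,0,0,0],[0,-20,0,0,0,0],[0,-15,0,0,0,0],[0,0,0,0,0,0],[0,0,0,0,0,0]])

```text
clock: 4.7
position: [0.5422, -0.1476, 0.1121]
tool_rot: [3.138, -0.005, -0.133]
force: [-0.0, 0.3, 0.3]
grip_width: 0.0005
```

```bash
cat >> h.py <<'E'
def caps():
    f=bot.grab_frame("scene")
    F=210/np.tan(np.radians(f["fov_y"])/2)
    v,u=np.mgrid[:420,:560]; d=f["depth"]
    P=(np.stack([(u-f["cx"])/F*d,(v-f["cy"])/F*d,d],-1)-f["t"])@np.array(f["R"])
    for k,c in dict(K,cross=(.5503,-.0778)).items():
        m=(np.hypot(P[...,0]-c[0],P[...,1]-c[1])<.005)&(d>0)
        print(k,"top z",np.median(P[m][:,2]).round(4) if m.any() else None,m.sum())
E
python3 -c "from h import *;go('square',.086);caps()"
```

```text
4.7 pos [ 0.5422 -0.1476  0.1121] F [-0.   0.3  0.3] grip 0.0005
shift mm [-1.7 -6.7 26. ] turn [ 0.19 -0.31  0.01] qd 0.014
round top z 0.2522 22
square top z 0.4945 72
bar top z 0.0664 10
cross top z 0.0677 14
```

>>> arm_command(targets=[[-1.5,-5,8,0.2,-0.3,0],[0,0,8,0,0,0],[0,0,4,0,0,0],[0,0,0,0,0,0],[0,0,0,0,0,0]])

```text
clock: 5.25
position: [0.5403, -0.144, 0.0889]
tool_rot: [-3.141, 0.003, -0.136]
force: [0.4, -0.3, 0.0]
grip_width: 0.0001
```

```bash
python3 -c "from h import *;go('square',.082)"
```

```text
5.25 pos [ 0.5403 -0.144   0.0889] F [ 0.4 -0.3  0. ] grip 0.0001
shift mm [ 0.8 -3.3  6.9] turn [-0.01  0.15 -0.14] qd 0.008
```

Before pressing the square key, I'm confirming the round one stayed down.

```bash
cat >> h.py <<'E'
def caps(r=.009):
  for n in("top","scene"):
    f=bot.grab_frame(n)
    F=210/np.tan(np.radians(f["fov_y"])/2)
    v,u=np.mgrid[:420,:560]; d=f["depth"]
    P=(np.stack([(u-f["cx"])/F*d,(v-f["cy"])/F*d,d],-1)-f["t"])@np.array(f["R"])
    for k,c in dict(K,cross=(.5503,-.0778)).items():
        m=(np.hypot(P[...,0]-c[0],P[...,1]-c[1])<(.005 if k in("bar","cross") else r))&(d>0)&(P[...,2]<.075)
        print(n,k,"top z",P[m][:,2].mean().round(4) if m.any() else None,m.sum())
E
python3 -c "from h import *;caps()"
```

```text
top round top z None 0
top square top z None 0
top bar top z 0.0654 21
top cross top z 0.0652 19
scene round top z 0.0574 33
scene square top z 0.0664 31
scene bar top z 0.0652 12
scene cross top z 0.066 9
```

>>> arm_command(targets=[[0.5,-2.5,0,0,0,0],[0,0,0,0,0,0]])

```text
clock: 5.55
position: [0.5415, -0.1415, 0.0895]
tool_rot: [-3.141, 0.002, -0.136]
force: [-0.3, -0.4, -0.1]
grip_width: -0.0001
```

The round key reads 57.4 mm, so it's home and staying down. Pressing the square key.

>>> arm_command(targets=[[0,0,4,0,0,0],[0,0,3,0,0,0],[0,0,2,0,0,0],[0,0,2,0,0,0],[0,0,2,0,0,0],[0,0,2,0,0,0],[0,0,0,0,0,0]])

```text
clock: 6.25
position: [0.5419, -0.1415, 0.0737]
tool_rot: [-3.142, 0.001, -0.136]
force: [-0.0, 0.7, 2.9]
grip_width: 0.0001
```

>>> arm_command(targets=[[0,0,1,0,0,0],[0,0,1,0,0,0],[0,0,0.5,0,0,0],[0,0,0,0,0,0]])

```text
clock: 6.65
position: [0.542, -0.1415, 0.0718]
tool_rot: [3.141, 0.0, -0.136]
force: [-3.6, 1.1, 8.7]
grip_width: -0.0
```

8.7 N at 71.8 mm, the same as the round key. Lifting well clear of the cross key and travelling to the bar.

>>> arm_command(targets=[[0,0,-15,0,0,0],[0,0,-20,0,0,0],[0,-20,-10,0,0,0],[0,-30,0,0,0,0],[0,-30,0,0,0,0],[0,-30,0,0,0,0],[0,-10,0,0,0,0],[0,0,0,0,0,0]])

```text
clock: 7.45
position: [0.5595, -0.0196, 0.1243]
tool_rot: [3.142, -0.003, -0.139]
force: [0.0, -0.8, -0.3]
grip_width: 0.0001
```

```bash
python3 -c "from h import *;go('bar',.090);caps()"
```

```text
7.45 pos [ 0.5595 -0.0196  0.1243] F [ 0.  -0.8 -0.3] grip 0.0001
shift mm [-1.5 -4.7 34.3] turn [ 0.   -0.16 -0.29] qd 0.011
top round top z 0.0578 27
top square top z None 0
top bar top z None 0
top cross top z None 0
scene round top z 0.0572 34
scene square top z 0.0579 30
scene bar top z 0.0656 8
scene cross top z 0.0668 9
```

The round and square keys are home, and the cross and bar are up.

>>> arm_command(targets=[[-1.5,-4,10,0,-0.1,-0.2],[0,0,12,0,0,0],[0,0,5,0,0,0],[0,0,0,0,0,0],[0,0,0,0,0,0]])

```text
clock: 8.05
position: [0.5572, -0.0214, 0.0937]
tool_rot: [3.139, 0.001, -0.142]
force: [0.8, -1.0, 0.1]
grip_width: -0.0
```

```bash
python3 -c "from h import *;go('bar',.082)"
```

```text
8.05 pos [ 0.5572 -0.0214  0.0937] F [ 0.8 -1.   0.1] grip -0.0
shift mm [ 0.6 -6.8 11.7] turn [ 0.14  0.08 -0.48] qd 0.009
```

>>> arm_command(targets=[[0.5,-5,0,0,0,-0.4],[0,0,0,0,0,0],[0,0,0,0,0,0]])

```text
clock: 8.35
position: [0.5588, -0.0162, 0.094]
tool_rot: [3.139, 0.001, -0.135]
force: [0.2, 0.0, 0.4]
grip_width: 0.0
```

```bash
python3 -c "from h import *;go('bar',.082)"
```

```text
8.35 pos [ 0.5588 -0.0162  0.094 ] F [0.2 0.  0.4] grip 0.0
shift mm [-0.2 -1.4 12. ] turn [ 0.13  0.05 -0.06] qd 0.006
```

>>> arm_command(targets=[[0,-1,5,0,0,0],[0,0,4,0,0,0],[0,0,3,0,0,0],[0,0,2,0,0,0],[0,0,2,0,0,0],[0,0,2,0,0,0],[0,0,1,0,0,0],[0,0,0,0,0,0]])

```text
clock: 9.15
position: [0.5594, -0.0151, 0.0739]
tool_rot: [3.139, -0.0, -0.135]
force: [-0.8, 0.4, 2.1]
grip_width: -0.0002
```

>>> arm_command(targets=[[0,0,1,0,0,0],[0,0,1,0,0,0],[0,0,0.5,0,0,0],[0,0,0,0,0,0]])

```text
clock: 9.55
position: [0.5595, -0.0151, 0.0719]
tool_rot: [3.139, -0.001, -0.135]
force: [-2.9, -0.0, 8.3]
grip_width: 0.0
```

Same signature on the bar key. Lifting up and back toward the base to clear the view.

>>> arm_command(targets=[[0,0,-15,0,0,0],[0,0,-25,0,0,0],[0,0,-40,0,0,0],[0,-20,-40,0,0,0],[0,-40,-20,0,0,0],[0,-45,0,0,0,0],[0,-45,0,0,0,0],[0,-30,0,0,0,0]])

```text
clock: 10.35
position: [0.5842, 0.1643, 0.224]
tool_rot: [3.14, -0.003, -0.144]
force: [-0.1, 0.8, 0.3]
grip_width: -0.0001
```

>>> arm_command(targets=[[0,-20,0,0,0,0],[0,0,0,0,0,0],[0,0,0,0,0,0]])

```text
clock: 10.65
position: [0.5861, 0.1904, 0.2265]
tool_rot: [-3.141, -0.004, -0.137]
force: [-0.1, -0.6, 0.3]
grip_width: 0.0002
```

```bash
python3 - <<'E'
from h import *
caps(); go('bar',.2)
f=bot.grab_frame("top"); cv2.imwrite("pics/top2.png",cv2.resize(f["color"][:,:,::-1],None,fx=1.4,fy=1.4))
E
```

```text
top round top z 0.0573 58
top square top z 0.0574 65
top bar top z 0.058 18
top cross top z 0.0653 18
scene round top z 0.0576 29
scene square top z 0.0575 36
scene bar top z 0.0572 11
scene cross top z 0.0655 8
10.75 pos [0.5862 0.1898 0.2264] F [ 0.3 -0.6 -0.6] grip -0.0001
shift mm [  0.8 206.5  26.2] turn [-0.06 -0.21 -0.23] qd 0.012
```

View pics/top2.png

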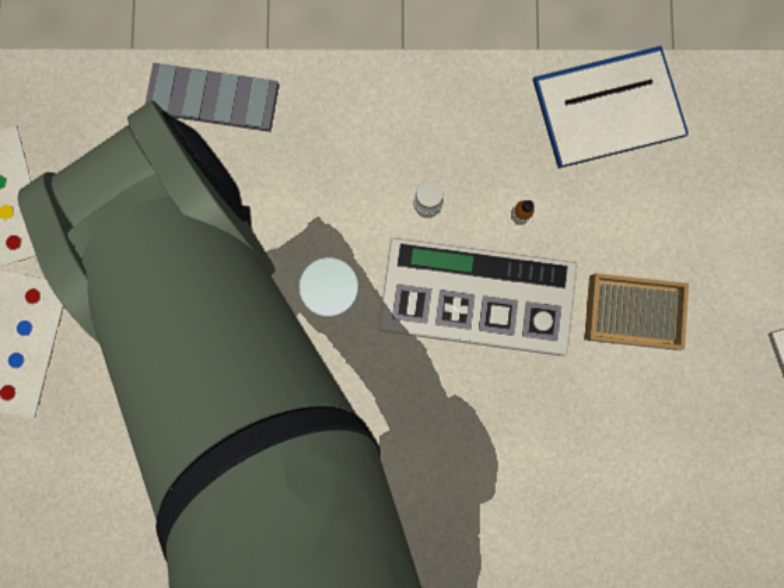

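The picture shows the dish (328,287), jar (429,198), bottle (523,210) and slide box (637,311) where they were. The arm is clear, to the left and high. Handing in.

```bash
python3 -c "from h import *;print(bot.job_done())"
```

```text
the job is handed in; nothing more can be done
None
```

I pressed the round, square and bar keys, in that order, with the shut fingertips. Each was pushed straight down until the force rose on its stop, to 9.7, 8.7 and 8.3 N. The job was handed in at about 10.8 s.

- **Keys:** in the last depth readings from both cameras, the round, square and bar tops were at 57–58 mm, which is fully home. The plus-shaped key was at 65 mm, still up.
- **Order:** I checked that the round key had stayed down before pressing the square, and that both had before pressing the bar.
- **Surroundings:** the dish, jar, bottle and slide box look unmoved between the first and last top pictures. I compared them by eye only.
- **Hand:** it finished about 0.2 m to the side at 0.23 m height, touching nothing, with wrist force under 1 N.

One early depth check gave meaningless values for the round and square keys because the gripper blocked the view. I repeated it with a height filter, and no other check disagreed.

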